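# Stand the fallen doughnut stands back up

### The job

Two wooden doughnut stands have fallen over on the kitchen counter. Tip both back upright on their feet by pushing on them with the fingers, without gripping or lifting them, and leave them standing on the counter; do not disturb the jar, the glass bowl or the measuring cup.

Things in the scene. Friction and masses are not known exactly. Their poses are not given: they have to be found in the camera images.
- tall_stand: taller doughnut stand, loose, about 0.3 kg, pale wood: square foot 120 x 120 x 20 mm, post 18 mm in diameter from its middle, 150 mm tall overall. Origin: centre of the foot's underside; z from foot to post end. Starts fallen, origin 63 mm up: foot on its -x edge, +x edge uppermost, leaning 23 deg towards the post, which slopes to the counter roughly towards the robot (within 0.6 rad). Standing: z up
- tall_stand_edge (a point): middle of the taller stand's foot edge that starts uppermost, on the post's side, at (60, 0, 20) mm in its frame; starts 111 mm above the counter. Pushed here from the post's side, level and away from the post, the stand turns about the opposite edge; once the foot leans some 20 deg past vertical it drops upright by itself
- tall_stand_heel (a point): middle of the taller stand's foot edge that starts on the counter and about which it turns, at (-60, 0, 20) mm in its frame
- tall_stand_tip (a point): the end of the taller stand's post, on its axis, 150 mm from the origin along z
- short_stand: shorter doughnut stand, loose, about 0.3 kg, pale wood: square foot 120 x 120 x 20 mm, post 18 mm in diameter from its middle, 125 mm tall overall. Origin: centre of the foot's underside; z from foot to post end. Starts fallen, origin 62 mm up: foot on its -x edge, +x edge uppermost, leaning 27 deg towards the post, which slopes to the counter roughly towards the robot (within 0.6 rad). Standing: z up
- short_stand_edge (a point): middle of the shorter stand's foot edge that starts uppermost, on the post's side, at (60, 0, 20) mm in its frame; starts 106 mm above the counter. Pushed here from the post's side, level and away from the post, the stand turns about the opposite edge; once the foot leans some 20 deg past vertical it drops upright by itself
- short_stand_heel (a point): middle of the shorter stand's foot edge that starts on the counter and about which it turns, at (-60, 0, 20) mm in its frame
- short_stand_tip (a point): the end of the shorter stand's post, on its axis, 125 mm from the origin along z
- jar: bystander: closed glass jar, 60 mm in diameter, 100 mm tall, loose, standing between the stands; origin at the centre of its underside, z up
- glass_bowl: bystander: small open glass bowl, 100 mm in diameter, 45 mm tall, loose, beyond the stands; origin at the centre of its underside, z up
- measuring_cup: bystander: red measuring cup, 62 mm in diameter, 40 mm tall, with a flat handle reaching 119 mm from its centre along its -x, loose, beyond the stands; origin at the centre of the cup's underside, z up
Things that resemble listed ones, but are neither listed nor needed, are in the scene too. Leave any green look-alike of the tall_stand alone. Leave any orange look-alike of the short_stand alone.

How it is judged:
At the end, for the whole second after the job is handed in: Both stands stand upright on the counter on their feet (post within 0.08 rad of vertical, underside within 8 mm of the counter's height), at rest; jar, bowl and measuring cup within 20 mm of where they were and not tipped (angle between each of tall_stand, short_stand's own z axis and vertical below 0.08 rad and height (world z) of tall_stand between -0.008 and 0.008 m and linear speed of each of tall_stand, short_stand below 0.02 m/s and angular speed of each of tall_stand, short_stand below 0.1 rad/s and height (world z) of short_stand between -0.008 and 0.008 m and distance of each of jar, glass_bowl, measuring_cup from where it was at the start of the episode below 0.02 m and angle between each of jar, glass_bowl, measuring_cup's own z axis and vertical below 0.2 rad); the robot touches nothing.
It fails at once if the tall stand is lifted clear of the counter (height (world z) of tall_stand above 0.1 m or (height (world z) of tall_stand above 0.035 m and angle between tall_stand's own z axis and vertical below 0.3 rad) or (height (world z) of tall_stand above 0.065 m and angle between tall_stand's own z axis and vertical below 0.6 rad)).
It fails at once if the short stand is lifted clear of the counter (height (world z) of short_stand above 0.1 m or (height (world z) of short_stand above 0.035 m and angle between short_stand's own z axis and vertical below 0.3 rad) or (height (world z) of short_stand above 0.065 m and angle between short_stand's own z axis and vertical below 0.6 rad)).
It fails at once if the jar is shifted by more than 20 mm or tipped over (distance of jar from where it was at the start of the episode above 0.02 m or angle between jar's own z axis and vertical above 0.3 rad).
It fails at once if the glass bowl is shifted by more than 20 mm or tipped over (distance of glass_bowl from where it was at the start of the episode above 0.02 m or angle between glass_bowl's own z axis and vertical above 0.3 rad).
It fails at once if the measuring cup is shifted by more than 20 mm or tipped over (distance of measuring_cup from where it was at the start of the episode above 0.02 m or angle between measuring_cup's own z axis and vertical above 0.3 rad).
It also fails if it takes over 51 s, if anything falls off the work surface, if the arm or the gripper's body presses on something with over 40 N, if the wrist force passes 120 N, or if a joint passes its speed limit or range.

### The arm

A 6-joint arm with a two-finger parallel gripper is mounted at the origin on the work surface. World frame = base frame: x ahead of the robot, y to its left, z up, the work surface at z = 0. Lengths are in m, angles in rad, forces in N, time in s.
With the tool pointing down it reaches from about 0.25 to 0.725 m from the base axis. Payload 4 kg.
Tool frame: the origin (TCP) lies midway between the tips of the shut fingers; the grasp point (between the pads) lies 19 mm behind it; z points along the fingers, y is the direction in which the jaws open and shut (so a half turn about z gives the same grasp; the last joint's range is limited). The gripper opens to 85 mm and grips with 20 to 120 N. Pads are 22 mm wide; open, the fingers measure 114 mm over their backs; the gripper's body (76 mm by 85 mm) begins 54 mm behind the grasp point. The pads swing forward as they close: fully open they stand 13 mm farther back than shut.
Start: joints at [-1.284, 0.241, 0.005, 1.335, 0, 1.571], TCP at [0.141, -0.48, 0.192] pointing down, gripper open.
Joint ranges: [-2.72, 2.72], [-1.05, 1.87], [-1.09, 1.28], [-1.99, 2.15], [-1.42, 1.44], [-3.14, 3.14]. Speed limits (rad/s): [2.79, 2.79, 3.14, 3.14, 3.14, 3.14].

### API

Orientations are given as a unit quaternion [x, y, z, w].
In Python, from workcell import get_obs, camera, camera_model, job_done, masks_of gives the robot as it stands.
- The arm moves only by the tool jog_arm, never from a script. Its argument "deltas" is a list that holds one entry, the list of rows, each a list of 7 numbers: the shift along the tool's x, y, z in mm, then the turn, a rotation vector about the tool's x, y, z in degrees, then the finger opening in mm, from 0 to 85.4. A call has 1 to 5 rows; each row shifts and turns the pose as measured when the row begins, along the tool's axes as they then stand; what a row does not reach is not made up. A row lasts 1/10 s, in which the tool goes at most 50 mm and 8.59 degrees, less where a joint would pass 70% of its speed; a pose out of reach is approached as far as the arm can. A call with a gripper value outside its range is refused whole. The fingers move at their own pace and stop on an object; the grip force is fixed at half the most. Time passes only in rows, so rows that do not move let the fingers close. It gives the time, the measured TCP pose, the force and the opening at its end, in the units of the state.
- get_obs(): the state, without advancing time (a new reading comes with each control period).
- camera(name): name is "scene" or "top" or "wrist"; returns the picture (400x640x3 uint8, red, green, blue); there is no depth.
- camera_model(name): a dict with "fovy" (degrees; the focal length in pixels is half the picture's height over the tangent of half this angle, whatever the lens; pixels are square), "cx", "cy" (the principal point, pixels), "k1" (the pictures are not rectified: a ray, as slopes to the right and down, at radius r is drawn at 1 + k1 r^2 times it, then the intrinsics apply), "pose" (4x4, takes a point from camera to world coordinates); the wrist camera has in their place "T_tool_cam" (4x4, takes a point from camera to tool coordinates, whose origin is the TCP and whose axes are the flange's). Camera axes: x right, y down, z forward; pixel columns grow to the right and rows downward; lengths in m; the calibration is good to about 2 mm. A picture is of the moment at which its call begins: read the wrist's pose just before it. camera_model takes no time and is no camera call.
- job_done(): hands the job in, once; it reports no verdict.
Trained networks look in the newest picture that a camera, given by its name, has taken for a name from the list of things; names that differ only in an ending like _2 or _b are one class to them, and where a whole thing is asked for, a point or a joint stands for the part that bears it (a point fixed in the world has none). Each returns a list of dicts, best first, with "conf" (0 to 1); they miss things now and then, are a little off and sometimes report something else, mostly with a low value. They report only what shows in the picture. A call takes as long as a camera call. They do not tell look-alikes from the thing itself.
- masks_of(target, camera): "pixels" (400x640 bool, what is visible of it) and "at" ([column, row] in pixels, amid what is visible of it).
The state is a dict: "clock": time; "joint_pos": joint angles; "joint_vel": joint speeds; "tau": joint torques, N m; "eef_pos": TCP position; "tool_rot": TCP orientation; "ft_force": force on the tool from outside, world axes, zero at the start; "ft_torque": the same for the moment, N m; "grip_width": finger opening in m.
Only numpy, scipy, OpenCV 4.12 (cv2) and the standard library are available. Lean on these libraries where they do the work, as an engineer would, in place of code of your own. Each camera call takes 0.05 s, during which the arm holds its last target. There are 200 camera calls.

## Working session

There is one attempt and no reset: what is moved stays moved. The work goes in short steps, Python scripts to look and compute and a tool call to move; the robot and the scene stay as the last step left them, time stands still between calls to the robot, and variables do not carry over. Pictures are saved under pics/ and viewed, about 8 in all and at most 12, crops included, and the job is handed in when it is done.

Besides the shell and the picture viewer there is one more tool, called after "Emit:" in YAML: its name, and indented under it one key for each argument. jog_arm: Moves the arm, as the interface text tells. Its arguments: {"type":"object","properties":{"deltas":{"type":"array"}},"required":["deltas"]}

```bash
mkdir -p pics
cat > h.py <<'E'
import numpy as np, cv2
from workcell import *
def ray(name,uv):
    m=camera_model(name); f=200/np.tan(np.radians(m["fovy"])/2)
    d=(np.array(uv,float)-[m["cx"],m["cy"]])/f; s=d.copy()
    for _ in range(20): s=d/(1+m["k1"]*(s@s))
    P=np.array(m["pose"]); return P[:3,3],P[:3,:3]@np.r_[s,1]
def atz(name,uv,z):
    o,d=ray(name,uv); return o+d*(z-o[2])/d[2]
def proj(name,p):
    m=camera_model(name); f=200/np.tan(np.radians(m["fovy"])/2)
    P=np.array(m["pose"]); c=P[:3,:3].T@(np.array(p)-P[:3,3]); s=c[:2]/c[2]
    return s*(1+m["k1"]*(s@s))*f+[m["cx"],m["cy"]]
E
python3 - <<'E'
from h import *
for n in ("top","scene"):
    im=camera(n); cv2.imwrite(f"pics/{n}0.png",im[:,:,::-1])
    print(n,np.round(np.array(camera_model(n)["pose"]),2).tolist())
    for t in ("tall_stand","short_stand","tall_stand_edge","tall_stand_tip","short_stand_tip","jar","glass_bowl","measuring_cup"):
        for r in masks_of(t,n): print(t,np.round(r["conf"],2),np.round(r["at"]),r["pixels"].sum(),atz(n,r["at"],0.03).round(3))
print(get_obs()["tool_rot"])
E
```

```text
top [[0.02, -0.99, 0.1, 0.47], [-1.0, -0.02, 0.02, -0.02], [-0.02, -0.1, -0.99, 1.21], [0.0, 0.0, 0.0, 1.0]]
tall_stand 0.67 [167. 257.] 867 [0.411 0.412 0.03 ]
tall_stand 0.64 [253. 235.] 1196 [0.477 0.171 0.03 ]
tall_stand 0.55 [174. 152.] 1549 [0.71  0.408 0.03 ]
tall_stand 0.37 [383. 131.] 515 [ 0.781 -0.188  0.03 ]
short_stand 0.73 [384. 231.] 1226 [ 0.497 -0.193  0.03 ]
short_stand 0.73 [468. 253.] 911 [ 0.438 -0.43   0.03 ]
tall_stand_edge 0.92 [168. 259.] 908 [0.406 0.41  0.03 ]
tall_stand_edge 0.77 [251. 232.] 1144 [0.487 0.177 0.03 ]
tall_stand_tip 0.97 [252. 229.] 1162 [0.495 0.174 0.03 ]
tall_stand_tip 0.74 [166. 256.] 971 [0.413 0.414 0.03 ]
tall_stand_tip 0.66 [172. 151.] 1653 [0.713 0.415 0.03 ]
short_stand_tip 0.9 [468. 254.] 914 [ 0.436 -0.428  0.03 ]
short_stand_tip 0.61 [383. 228.] 1096 [ 0.506 -0.19   0.03 ]
short_stand_tip 0.27 [251. 233.] 1129 [0.483 0.176 0.03 ]
jar 0.95 [313. 242.] 411 [0.462 0.002 0.03 ]
glass_bowl 0.77 [271. 126.] 931 [0.788 0.13  0.03 ]
measuring_cup 0.94 [386. 130.] 565 [ 0.782 -0.198  0.03 ]
measuring_cup 0.32 [386. 229.] 1225 [ 0.502 -0.
[... 377 characters left out ...]
-0.431  0.03 ]
short_stand 0.64 [293. 149.] 1283 [ 0.476 -0.216  0.03 ]
tall_stand_edge 0.74 [391. 225.] 1996 [0.478 0.167 0.03 ]
tall_stand_edge 0.68 [405. 344.] 1209 [0.704 0.393 0.03 ]
tall_stand_edge 0.66 [488. 262.] 1107 [0.39  0.417 0.03 ]
tall_stand_tip 0.83 [405. 343.] 1194 [0.701 0.391 0.03 ]
tall_stand_tip 0.67 [482. 262.] 1161 [0.401 0.406 0.03 ]
short_stand_tip 0.81 [289. 149.] 1242 [ 0.484 -0.223  0.03 ]
short_stand_tip 0.6 [256. 109.] 569 [ 0.438 -0.428  0.03 ]
jar 0.97 [354. 179.] 684 [ 0.431 -0.005  0.03 ]
glass_bowl 0.67 [297. 292.] 1259 [0.785 0.127 0.03 ]
measuring_cup 0.76 [218. 217.] 670 [ 0.787 -0.178  0.03 ]
[9.89739530e-01 1.42883385e-01 1.66705584e-05 1.80592130e-05]
```

View pics/top0.png

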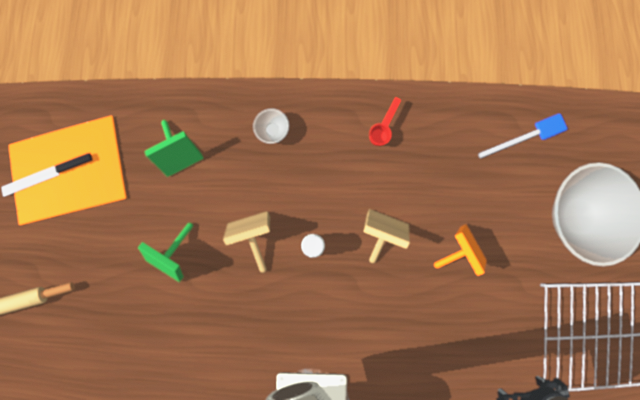

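View pics/scene0.png

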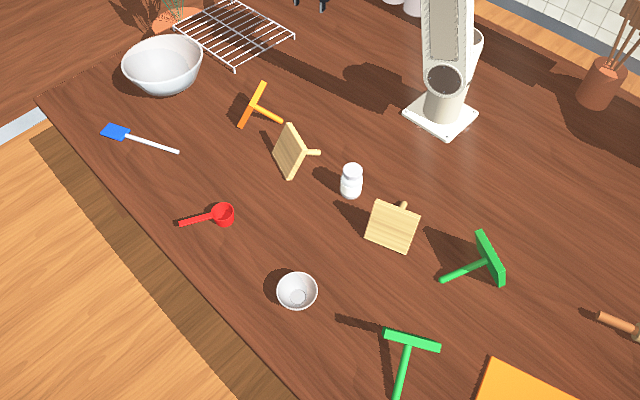

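```bash
cat > fit.py <<'E'
from h import *
from scipy.optimize import minimize
def axes(psi,t):
    c,s=np.cos(psi),np.sin(psi)
    z=np.array([c*np.cos(t),s*np.cos(t),-np.sin(t)]); x=np.array([c*np.sin(t),s*np.sin(t),np.cos(t)])
    return np.c_[x,np.cross(z,x),z]
def pts(L):
    foot=[(a,b,c) for a in(-.06,.06) for b in(-.06,.06) for c in(0,.02)]
    an=np.linspace(0,2*np.pi,12,endpoint=False)
    post=[(.009*np.cos(a),.009*np.sin(a),h) for a in an for h in(.02,L)]
    return np.array(foot),np.array(post)
def sil(n,q,L,t,h,S=4):
    R=axes(q[2],t); o=np.array([q[0],q[1],h]); im=np.zeros((400*S,640*S),np.uint8)
    for P in pts(L):
        uv=np.array([proj(n,o+R@p) for p in P]); 
        cv2.fillConvexPoly(im,cv2.convexHull(((uv+.5)*S).astype(np.int32)),1)
    return cv2.resize(im.astype(np.float32),(640,400),interpolation=cv2.INTER_AREA)
def cost(q,M,L,t,h):
    c=0
    for n,m in M.items():
        s=sil(n,q,L,t,h); c+=1-np.minimum(s,m).sum()/np.maximum(s,m).sum()
    return c
E
python3 - <<'E'
from fit import *
ims={n:camera(n) for n in("top","scene")}
D={"tall":("tall_stand",{"top":(253,235),"scene":(390,228)},.15,np.radians(23),.063,(.5,.17)),
"short":("short_stand",{"top":(384,231),"scene":(291,149)},.125,np.radians(27),.062,(.5,-.2))}
crops=[]
for k,(t,at,L,tl,h,g) in D.items():
    M={}
    for n in at:
        hsv=cv2.cvtColor(ims[n],cv2.COLOR_RGB2HSV)
        rs=[r for r in masks_of(t,n) if np.hypot(*(np.array(r["at"])-at[n]))<15]
        if rs: M[n]=rs[0]["pixels"].astype(np.float32)
        else: print("miss",k,n)
    best=min((minimize(cost,[*g,p],(M,L,tl,h),method="Nelder-Mead",options=dict(initial_simplex=np.array([[*g,p],[g[0]+.03,g[1],p],[g[0],g[1]+.03,p],[*g,p+.3]]),xatol=2e-4,fatol=1e-4)) for p in(np.pi-.3,np.pi+.3)),key=lambda r:r.fun)
    q=best.x; R=axes(q[2],tl); o=np.array([q[0],q[1],h])
    print(k,best.fun,q.round(4),"yaw-pi",round(q[2]-np.pi,3))
    for nm,p in(("edge",(.06,0,.02)),("heel",(-.06,0,.02)),("tip",(0,0,L))): print(nm,(o+R@p).round(3))
    for n in at:
        im=ims[n][:,:,::-1].copy(); u,v=at[n]
        c=cv2.resize(im[v-40:v+40,u-50:u+50],(400,320),interpolation=cv2.INTER_CUBIC)
        s=cv2.resize(sil(n,q,L,tl,h)[v-40:v+40,u-50:u+50],(400,320))
        cs,_=cv2.findContours((s>.5).astype(np.uint8),0,2); cv2.drawContours(c,cs,-1,(255,0,255),1); crops.append(c)
cv2.imwrite("pics/crop.png",np.vstack([np.hstack(crops[:2]),np.hstack(crops[2:])])[:600])
for n,t,z in(("top","jar",.1),("scene","jar",.05),("top","glass_bowl",.03),("top","measuring_cup",.03)):
    r=masks_of(t,n)
    if r: print(t,atz(n,r[0]["at"],z).round(3))
E
```

```text
Traceback (most recent call last):
  File "fit.py", line 21, in cost
    s=sil(n,q,L,t,h); c+=1-np.minimum(s,m).sum()/np.maximum(s,m).sum()
  File "fit.py", line 15, in sil
    uv=np.array([proj(n,o+R@p) for p in P]);
                 ~~~~^^^^^^^^^
  File "h.py", line 11, in proj
    m=camera_model(name); f=200/np.tan(np.radians(m["fovy"])/2)
ValueError: time passes only in moves, steps and waits
```

```bash
sed -i 's/^from workcell import \*/from workcell import *\nimport functools\nfrom workcell import camera_model as _cm\ncamera_model=functools.lru_cache(None)(_cm)/' h.py
cat > run.py <<'E'
from fit import *
import sys
ims={n:camera(n) for n in("top","scene")}
D={"tall":("tall_stand",{"top":(253,235),"scene":(390,228)},.15,np.radians(23),.063,(.5,.17)),
"short":("short_stand",{"top":(384,231),"scene":(291,149)},.125,np.radians(27),.062,(.5,-.2))}
crops=[]
for k,(t,at,L,tl,h,g) in D.items():
    M={}
    for n in at:
        rs=[r for r in masks_of(t,n) if np.hypot(*(np.array(r["at"])-at[n]))<15]
        if rs: M[n]=rs[0]["pixels"].astype(np.float32)
        else: print("miss",k,n)
    best=min((minimize(cost,[*g,p],(M,L,tl,h),method="Nelder-Mead",options=dict(initial_simplex=np.array([[*g,p],[g[0]+.03,g[1],p],[g[0],g[1]+.03,p],[*g,p+.3]]),xatol=2e-4,fatol=1e-4)) for p in(np.pi-.3,np.pi+.3)),key=lambda r:r.fun)
    q=best.x; R=axes(q[2],tl); o=np.array([q[0],q[1],h])
    print(k,best.fun,q.round(4),"yaw-pi",round(q[2]-np.pi,3))
    for nm,p in(("edge",(.06,0,.02)),("heel",(-.06,0,.02)),("tip",(0,0,L))): print(nm,(o+R@p).round(3))
    for n in at:
        im=ims[n][:,:,::-1].copy(); u,v=at[n]
        c=cv2.resize(im[v-40:v+40,u-50:u+50],(375,300),interpolation=cv2.INTER_CUBIC)
        s=cv2.resize(sil(n,q,L,tl,h)[v-40:v+40,u-50:u+50],(375,300))
        cs,_=cv2.findContours((s>.5).astype(np.uint8),0,2); cv2.drawContours(c,cs,-1,(255,0,255),1); crops.append(c)
cv2.imwrite("pics/crop.png",np.vstack([np.hstack(crops[:2]),np.hstack(crops[2:])]))
for n,t,z in(("top","jar",.1),("scene","jar",.05),("top","glass_bowl",.03),("top","measuring_cup",.03)):
    r=masks_of(t,n)
    if r: print(t,atz(n,r[0]["at"],z).round(3))
E
python3 run.py
```

```text
tall 0.17025834321975708 [0.5071 0.1841 3.4587] yaw-pi 0.317
edge [0.467 0.171 0.11 ]
heel [ 0.512  0.186 -0.   ]
tip [0.376 0.141 0.004]
short 0.13971924781799316 [ 0.5135 -0.2     2.7875] yaw-pi -0.354
edge [ 0.471 -0.184  0.106]
heel [ 0.522 -0.203 -0.001]
tip [ 0.409 -0.161  0.005]
jar [0.46  0.001 0.1  ]
jar [ 0.506 -0.21   0.05 ]
glass_bowl [0.784 0.129 0.03 ]
measuring_cup [ 0.779 -0.196  0.03 ]
```

View pics/crop.png

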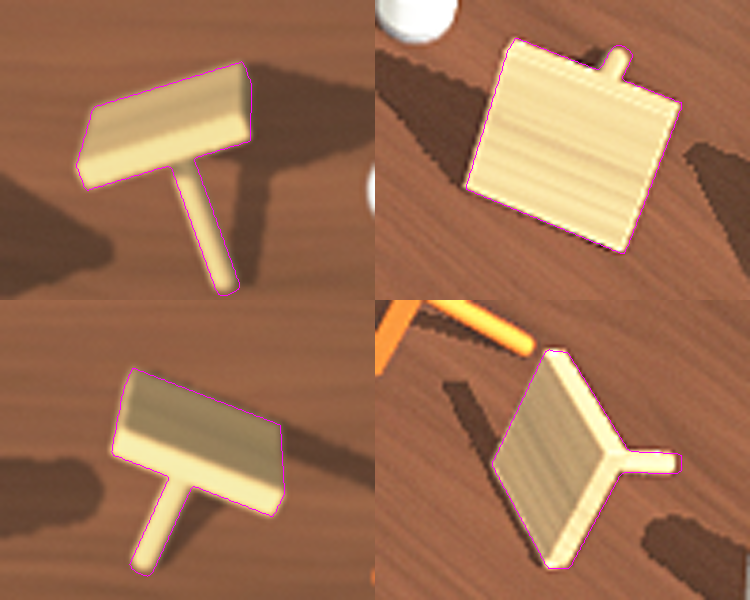

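The crops show that the pale stands are the ones meant. In the top picture, tall is at (253,235) and short at (384,231). The green look-alikes at (167,257) and (174,152) and the orange one at (468,253) stay alone. The fitted outlines match, and the edge heights of 110 and 106 mm agree with those given.

My plan is to push each foot edge with the fingers opened to 60 mm, straddling the post. I'll do the short stand first.

```bash
cat > plan.py <<'E'
# plan.py x y z(mm) yaw(rad) : rows from the present pose, tool axes
import sys; from workcell import get_obs
import numpy as np
from scipy.spatial.transform import Rotation as R
x,y,z,yaw=map(float,sys.argv[1:5]); o=get_obs()
p=np.array(o["eef_pos"])*1000; r=R.from_quat(o["tool_rot"]); t=np.array([x,y,z])
g=R.from_euler("z",yaw)*R.from_euler("x",np.pi)
print("clock",o["clock"],"p",p.round(1),"F",np.round(o["ft_force"],1),"w",o["grip_width"])
n=int(max(np.ceil(np.linalg.norm(t-p)/45),np.ceil(np.degrees((r.inv()*g).magnitude())/8)))
rv=(r.inv()*g).as_rotvec()
for i in range(n):
    d=r.inv().apply((t-p)/n); print(d.round(0).tolist(),np.degrees(rv/n).round(1).tolist()); r=r*R.from_rotvec(rv/n)
E
python3 plan.py 429 -168 180 -0.354
```

```text
clock 1.6 p [ 141.4 -479.6  191.8] F [0.6 0.3 0.7] w 0.08543308910185997
[36.0, -22.0, 1.0] [0.0, -0.0, 3.7]
[35.0, -24.0, 1.0] [0.0, -0.0, 3.7]
[33.0, -26.0, 1.0] [0.0, -0.0, 3.7]
[32.0, -28.0, 1.0] [0.0, -0.0, 3.7]
[30.0, -30.0, 1.0] [0.0, -0.0, 3.7]
[28.0, -32.0, 1.0] [0.0, -0.0, 3.7]
[26.0, -34.0, 1.0] [0.0, -0.0, 3.7]
[23.0, -35.0, 1.0] [0.0, -0.0, 3.7]
[21.0, -37.0, 1.0] [0.0, -0.0, 3.7]
[19.0, -38.0, 1.0] [0.0, -0.0, 3.7]
```

Emit:
jog_arm:
  deltas:
    - [[36,-22,1,0,0,3.7,60],[35,-24,1,0,0,3.7,60],[33,-26,1,0,0,3.7,60],[32,-28,1,0,0,3.7,60],[30,-30,1,0,0,3.7,60]]

```text
clock: 2.1
eef_pos: [0.2881, -0.3258, 0.1862]
tool_rot: [1.0, -0.031, 0.0, 0.002]
ft_force: [0.2, -1.4, 0.8]
grip_width: 0.0603
```

Emit:
jog_arm:
  deltas:
    - [[28,-32,1,0,0,3.7,60],[26,-34,1,0,0,3.7,60],[23,-35,1,0,0,3.7,60],[21,-37,1,0,0,3.7,60],[19,-38,1,0,0,3.7,60]]

```text
clock: 2.6
eef_pos: [0.4404, -0.1754, 0.182]
tool_rot: [0.982, -0.19, 0.003, -0.001]
ft_force: [-0.5, -1.1, -0.4]
grip_width: 0.0598
```

```bash
python3 plan.py 429 -168 80 -0.354
```

```text
clock 2.6 p [ 440.4 -175.4  182. ] F [-0.5 -1.1 -0.4] w 0.05981683868561676
[-5.0, -1.0, 34.0] [-0.1, -0.1, -0.5]
[-5.0, -1.0, 34.0] [-0.1, -0.1, -0.5]
[-5.0, -1.0, 34.0] [-0.1, -0.1, -0.5]
```

Emit:
jog_arm:
  deltas:
    - [[-14,-2,5,-0.3,-0.3,-1,60],[0,0,35,0,0,-0.5,60],[0,0,35,0,0,0,60],[0,0,25,0,0,0,60],[0,0,0,0,0,0,60]]

```text
clock: 3.1
eef_pos: [0.4346, -0.1642, 0.0804]
tool_rot: [0.986, -0.17, 0.003, 0.001]
ft_force: [-1.2, 1.1, 0.5]
grip_width: 0.06
```

```bash
python3 plan.py 429 -168 80 -0.354
python3 - <<'E'
from h import *
im=camera("wrist"); c=camera("scene")[80:240,200:440]; 
cv2.imwrite("pics/w1.png",np.hstack([cv2.resize(im,(480,300)),cv2.resize(c,(320,300))])[:,:,::-1])
E
```

```text
clock 3.1 p [ 434.6 -164.2   80.4] F [-1.2  1.1  0.5] w 0.059992322247533224
[-4.0, 5.0, 0.0] [0.1, -0.4, 0.8]
```

View pics/w1.png

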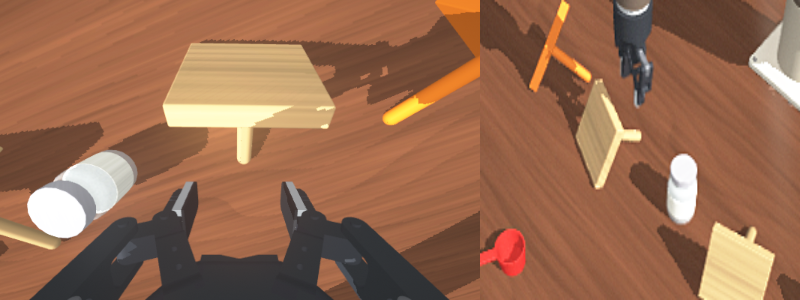

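The wrist view shows the fingers straddling the short post, with the foot edge square ahead. Next I push.

Emit:
jog_arm:
  deltas:
    - [[5,4,0,0,-0.4,0.8,60],[10,0,0,0,0,0,60],[10,0,0,0,0,0,60],[10,0,0,0,0,0,60],[10,0,-1,0,0,0,60]]

```text
clock: 3.7
eef_pos: [0.4859, -0.189, 0.0919]
tool_rot: [0.984, -0.178, 0.009, 0.002]
ft_force: [0.8, -0.8, 0.5]
grip_width: 0.06
```

Emit:
jog_arm:
  deltas:
    - [[10,0,-2,0,0,0,60],[10,0,-2,0,0,0,60],[10,0,-2,0,0,0,60],[10,0,-2,0,0,0,60],[8,0,-2,0,0,0,60]]

```text
clock: 4.2
eef_pos: [0.5404, -0.2101, 0.1075]
tool_rot: [0.984, -0.179, 0.014, 0.003]
ft_force: [-1.2, -0.4, -0.6]
grip_width: 0.0599
```

```bash
python3 plan.py 574 -222 95 -0.354
python3 - <<'E'
from h import *
im=camera("wrist"); c=camera("scene")[80:240,200:440]; 
cv2.imwrite("pics/w2.png",np.hstack([cv2.resize(im,(480,300)),cv2.resize(c,(320,300))])[:,:,::-1])
E
```

```text
clock 4.2 p [ 540.4 -210.1  107.5] F [-1.2 -0.4 -0.6] w 0.059940105779110076
[35.0, -1.0, 14.0] [0.1, -1.7, -0.3]
```

View pics/w2.png

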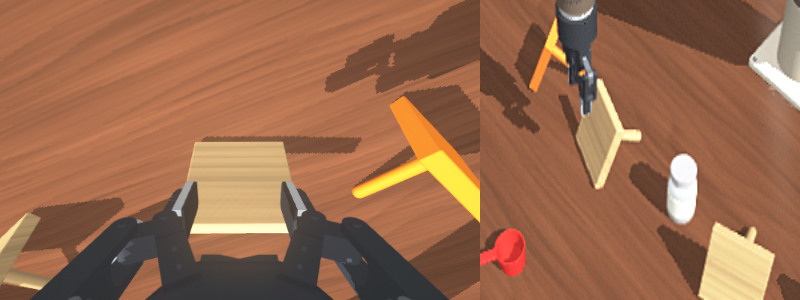

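The fingers rose more than I commanded and slid over the edge, so the stand hasn't moved. I'll lift, back off and come in lower.

Emit:
jog_arm:
  deltas:
    - [[0,0,-30,0,-1.7,0,60],[-30,0,0,0,0,0,60],[-40,0,0,0,0,0,60],[-40,0,0,0,0,0,60],[0,0,0,0,0,0,60]]

```text
clock: 4.8
eef_pos: [0.435, -0.1709, 0.1379]
tool_rot: [0.984, -0.179, -0.001, 0.001]
ft_force: [0.2, 0.2, 0.2]
grip_width: 0.0604
```

```bash
python3 plan.py 432 -169 75 -0.354
```

```text
clock 4.8 p [ 435.  -170.9  137.9] F [0.2 0.2 0.2] w 0.06035307112239986
[-2.0, -0.0, 31.0] [0.0, 0.1, -0.2]
[-2.0, -0.0, 31.0] [0.0, 0.1, -0.2]
```

Emit:
jog_arm:
  deltas:
    - [[-3,0,32,0,0,-0.2,60],[-2,0,32,0,0,-0.2,60],[0,0,0,0,0,0,60],[8,0,2,0,0,0,60],[8,0,2,0,0,0,60]]

```text
clock: 5.3
eef_pos: [0.4493, -0.1765, 0.0736]
tool_rot: [0.984, -0.176, 0.004, 0.001]
ft_force: [0.9, -0.8, 0.1]
grip_width: 0.0598
```

```bash
python3 plan.py 450 -176 75 -0.354
```

```text
clock 5.3 p [ 449.3 -176.5   73.6] F [ 0.9 -0.8  0.1] w 0.05980862212968738
[0.0, -1.0, -1.0] [0.1, -0.5, 0.0]
```

Emit:
jog_arm:
  deltas:
    - [[8,0,1,0,-0.5,0,60],[8,0,2,0,-0.2,0,60],[8,0,2,0,-0.2,0,60],[8,0,1,0,-0.2,0,60],[8,0,1,0,-0.2,0,60]]

```text
clock: 5.8
eef_pos: [0.4961, -0.1939, 0.0708]
tool_rot: [0.984, -0.176, -0.003, 0.0]
ft_force: [-2.5, 0.3, 5.2]
grip_width: 0.06
```

```bash
python3 plan.py 574 -222 85 -0.354
python3 - <<'E'
from h import *
im=camera("wrist"); c=camera("scene")[80:240,200:440]; 
cv2.imwrite("pics/w3.png",np.hstack([cv2.resize(im,(480,300)),cv2.resize(c,(320,300))])[:,:,::-1])
E
```

```text
clock 5.8 p [ 496.1 -193.9   70.8] F [-2.5  0.3  5.2] w 0.06001762532184282
[41.0, -0.0, -7.0] [0.0, 0.1, 0.0]
[41.0, -0.0, -7.0] [0.0, 0.1, 0.0]
```

View pics/w3.png

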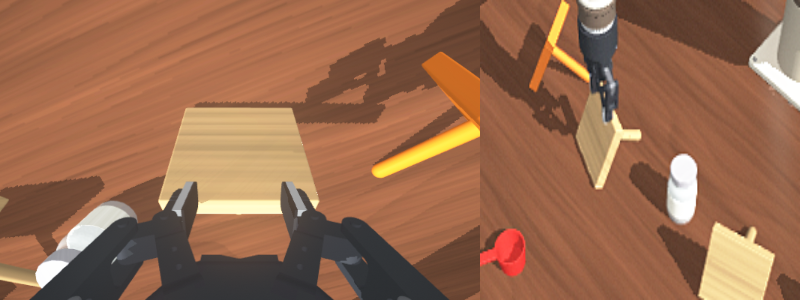

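Run:
```python
from fit import *
from scipy.spatial.transform import Rotation as Ro
m=_cm("wrist"); T=np.array(m["T_tool_cam"]); print(T.round(3).tolist())
o=get_obs(); A=np.eye(4);A[:3,:3]=Ro.from_quat(o["tool_rot"]).as_matrix();A[:3,3]=o["eef_pos"]
import h; W=A@T; print("cam",W[:3,3].round(3))
mm=dict(m); mm["pose"]=W; old=h.camera_model; h.camera_model=lambda n: mm if n=="wrist" else old(n)
s=lambda p:(proj("wrist",p)*.75).round(0)
for y in(-.03,.03):
  for z in(0,-.006,-.013): print("tip",y,z,s((A@[.0,y,z,1])[:3]), s((A@[.011,y,z,1])[:3]))
R=axes(2.7875,np.radians(27)); c=np.array([.5135,-.2,.062])
for p in((.06,.06,.02),(.06,-.06,.02),(.06,.06,0),(.06,-.06,0),(-.06,.06,0),(-.06,-.06,0)): print(p,(c+R@p).round(3),s(c+R@p))
camera("scene")
for r in masks_of("short_stand","scene"): print(r["at"],r["pixels"].sum())
```

```text
Traceback (most recent call last):
NameError: name '_cm' is not defined
```

```bash
cat > wr.py <<'E'
from fit import *
from scipy.spatial.transform import Rotation as Ro
import h
m=h._cm("wrist"); T=np.array(m["T_tool_cam"]); print(T.round(3).tolist())
o=get_obs(); A=np.eye(4);A[:3,:3]=Ro.from_quat(o["tool_rot"]).as_matrix();A[:3,3]=o["eef_pos"]
W=A@T; print("cam",W[:3,3].round(3))
mm=dict(m); mm["pose"]=W; old=h.camera_model; h.camera_model=lambda n: mm if n=="wrist" else old(n)
s=lambda p:(proj("wrist",p)*.75).round(0)
E
python3 - <<'E'
from wr import *
for y in(-.03,.03):
  for z in(0,-.006,-.013): print("tip",y,z,s((A@[.0,y,z,1])[:3]), s((A@[.011,y,z,1])[:3]))
R=axes(2.7875,np.radians(27)); c=np.array([.5135,-.2,.062])
for p in((.06,.06,.02),(.06,-.06,.02),(.06,.06,0),(.06,-.06,0),(-.06,.06,0),(-.06,-.06,0)): print(p,(c+R@p).round(3),s(c+R@p))
camera("scene")
for r in masks_of("short_stand","scene"): print(r["at"],r["pixels"].sum())
E
```

```text
[[-0.001, -0.952, -0.306, 0.079], [1.0, -0.001, -0.0, 0.0], [0.0, -0.306, 0.952, -0.183], [0.0, 0.0, 0.0, 1.0]]
cam [ 0.571 -0.221  0.254]
tip -0.03 0 [207. 168.] [206. 157.]
tip -0.03 -0.006 [206. 170.] [205. 159.]
tip -0.03 -0.013 [204. 174.] [204. 162.]
tip 0.03 0 [271. 168.] [272. 157.]
tip 0.03 -0.006 [272. 170.] [273. 159.]
tip 0.03 -0.013 [274. 174.] [274. 162.]
(0.06, 0.06, 0.02) [ 0.492 -0.128  0.106] [165. 216.]
(0.06, -0.06, 0.02) [ 0.45  -0.241  0.106] [313. 216.]
(0.06, 0.06, 0) [ 0.509 -0.134  0.115] [158. 203.]
(0.06, -0.06, 0) [ 0.467 -0.247  0.115] [319. 203.]
(-0.06, 0.06, 0) [ 0.56  -0.153  0.009] [186. 109.]
(-0.06, -0.06, 0) [ 0.518 -0.266  0.009] [291. 109.]
[292.0, 148.5] 1051
[254.2, 108.5] 529
[219.1, 216.6] 642
```

Emit:
jog_arm:
  deltas:
    - [[0,0,-40,0,0,0,60],[-20,0,-20,0,0,0,60],[-40,0,0,0,0,0,60],[0,0,0,0,0,0,60]]

```text
clock: 6.4
eef_pos: [0.4356, -0.1714, 0.1303]
tool_rot: [0.984, -0.176, -0.007, -0.0]
ft_force: [-0.5, 0.8, -0.3]
grip_width: 0.0599
```

Run:
```python
from wr import *
im=camera("wrist"); np.save("w60.npy",im)
f=lambda p:proj("wrist",p)
for y in(-.03,.03):
  for z in(0,-.013,-.03,-.045): print(y,z,f((A@[0,y,z,1])[:3]).round())
```

```text
[[-0.001, -0.952, -0.306, 0.079], [1.0, -0.001, -0.0, 0.0], [0.0, -0.306, 0.952, -0.183], [0.0, 0.0, 0.0, 1.0]]
cam [ 0.512 -0.199  0.313]
-0.03 0 [275. 224.]
-0.03 -0.013 [273. 232.]
-0.03 -0.03 [268. 244.]
-0.03 -0.045 [264. 256.]
0.03 0 [362. 224.]
0.03 -0.013 [365. 232.]
0.03 -0.03 [369. 244.]
0.03 -0.045 [374. 256.]
```

Emit:
jog_arm:
  deltas:
    - [[0,0,0,0,0,0,0],[0,0,0,0,0,0,0],[0,0,0,0,0,0,0],[0,0,0,0,0,0,0]]

```text
clock: 6.85
eef_pos: [0.4421, -0.1739, 0.1314]
tool_rot: [0.984, -0.176, -0.002, 0.0]
ft_force: [-0.6, 1.0, -0.3]
grip_width: 0.0015
```

Run:
```python
from wr import *
im=camera("wrist"); a=np.load("w60.npy")
for z in(0,-.02): print(proj("wrist",(A@[0,0,z,1])[:3]).round())
c=[i[200:400,140:500] for i in(a,im)]
cv2.imwrite("pics/w4.png",cv2.resize(np.vstack(c),None,fx=1.4,fy=1.4)[:,:,::-1])
print(get_obs()["eef_pos"])
```

```text
[[-0.001, -0.952, -0.306, 0.079], [1.0, -0.001, -0.0, 0.0], [0.0, -0.306, 0.952, -0.183], [0.0, 0.0, 0.0, 1.0]]
cam [ 0.517 -0.201  0.314]
[319. 224.]
[319. 236.]
[ 0.4421525  -0.17390495  0.13135852]
```

View pics/w4.png

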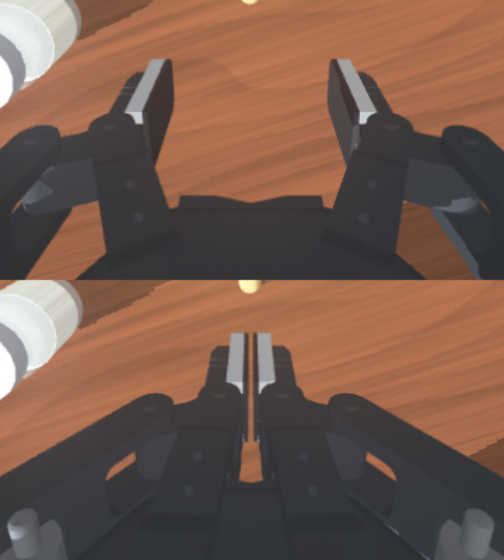

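In the w4 crop the pad tips sit at row ~239, where TCP height would be row ~210. So they lie about 40 mm behind the reported TCP. That explains why they rode over the edge even at TCP height 71 mm. I'll go down to TCP height ~45 mm, watching the force.

Emit:
jog_arm:
  deltas:
    - [[-10,0,0,0,0,-0.1,60],[-5,0,20,0,0,0,60],[0,0,30,0,0,0,60],[0,0,20,0,0,0,60],[0,0,14,0,0,0,60]]

```text
clock: 7.4
eef_pos: [0.428, -0.1689, 0.047]
tool_rot: [0.985, -0.175, 0.0, 0.001]
ft_force: [0.1, -0.3, 0.4]
grip_width: 0.0602
```

```bash
python3 plan.py 432 -169 45 -0.354
```

```text
clock 7.4 p [ 428.  -168.9   47. ] F [ 0.1 -0.3  0.4] w 0.06017390252522562
[4.0, -1.0, 2.0] [0.1, -0.0, 0.2]
```

Emit:
jog_arm:
  deltas:
    - [[8,-1,2,0,0,0,60],[8,0,2,0,-0.3,0,60],[8,0,2,0,-0.3,0,60],[8,0,2,0,-0.3,0,60],[8,0,1,0,-0.3,0,60]]

```text
clock: 7.9
eef_pos: [0.467, -0.182, 0.0374]
tool_rot: [0.985, -0.175, -0.012, -0.001]
ft_force: [-1.2, 0.3, 0.6]
grip_width: 0.0604
```

Emit:
jog_arm:
  deltas:
    - [[8,0,1,0,-0.3,0,60],[8,0,1,0,-0.3,0,60],[8,0,1,0,-0.3,0,60]]

```text
clock: 8.2
eef_pos: [0.4934, -0.1918, 0.0351]
tool_rot: [0.984, -0.175, -0.019, -0.002]
ft_force: [-3.0, 1.6, 16.3]
grip_width: 0.0601
```

```bash
python3 plan.py 574 -222 50 -0.354
python3 - <<'E'
from h import *
im=camera("wrist"); c=camera("scene")[80:240,200:440]; 
cv2.imwrite("pics/w5.png",np.hstack([cv2.resize(im,(480,300)),cv2.resize(c,(320,300))])[:,:,::-1])
E
```

```text
clock 8.2 p [ 493.4 -191.8   35.1] F [-3.   1.6 16.3] w 0.060107784569823436
[43.0, 0.0, -9.0] [0.1, 1.1, 0.1]
[43.0, 0.0, -8.0] [0.1, 1.1, 0.1]
```

View pics/w5.png

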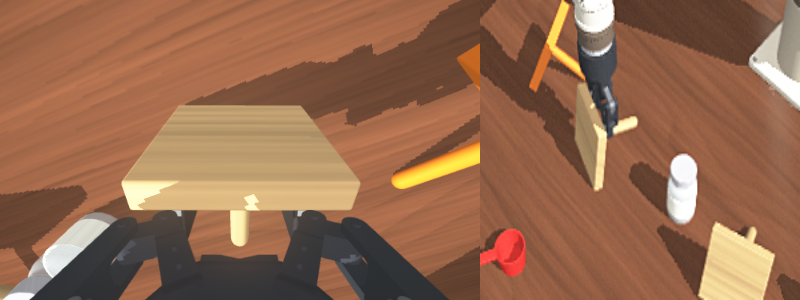

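The foot is now turning with the fingers behind it. The upward 16 N suggests I've gone too low, with the knuckles bearing on the edge, so I'll rise while pushing on.

Emit:
jog_arm:
  deltas:
    - [[2,0,-8,0,1,0,60],[6,0,-2,0,0.5,0,60]]

```text
clock: 8.5
eef_pos: [0.5033, -0.1954, 0.0454]
tool_rot: [0.985, -0.175, -0.004, 0.0]
ft_force: [1.1, -0.4, 0.6]
grip_width: 0.06
```

Emit:
jog_arm:
  deltas:
    - [[8,0,0,0,0.3,0,60],[8,0,0,0,0,0,60]]

```text
clock: 8.7
eef_pos: [0.5191, -0.2012, 0.0463]
tool_rot: [0.985, -0.175, -0.001, 0.001]
ft_force: [-0.2, 0.7, 0.2]
grip_width: 0.0597
```

```bash
python3 plan.py 574 -222 55 -0.354
```

```text
clock 8.7 p [ 519.1 -201.2   46.3] F [-0.2  0.7  0.2] w 0.0597155343642667
[29.0, 0.0, -4.0] [0.1, 0.0, 0.1]
[29.0, 0.0, -4.0] [0.1, 0.0, 0.1]
```

Emit:
jog_arm:
  deltas:
    - [[8,0,0,0,-0.2,0,60],[8,0,0,0,-0.2,0,60],[8,0,-1,0,-0.2,0,60]]

```text
clock: 9.0
eef_pos: [0.5437, -0.2102, 0.0471]
tool_rot: [0.985, -0.175, -0.006, -0.0]
ft_force: [1.0, -0.3, 0.0]
grip_width: 0.0604
```

```bash
python3 plan.py 574 -222 55 -0.354
python3 - <<'E'
from h import *
im=camera("wrist"); c=camera("scene")[80:240,200:440]; 
cv2.imwrite("pics/w6.png",np.hstack([cv2.resize(im,(480,300)),cv2.resize(c,(320,300))])[:,:,::-1])
E
```

```text
clock 9.0 p [ 543.7 -210.2   47.1] F [ 1.  -0.3  0. ] w 0.06043447924978404
[32.0, 1.0, -8.0] [0.1, 0.7, 0.2]
```

View pics/w6.png

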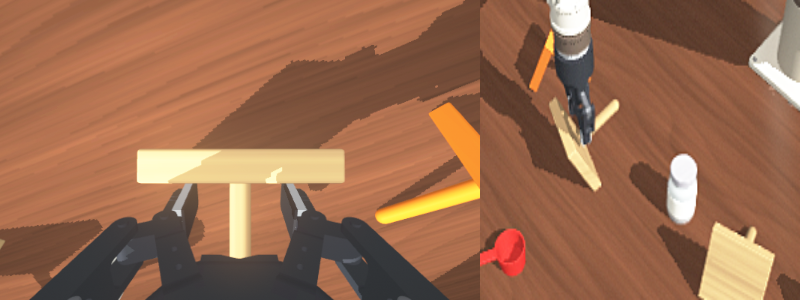

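The foot is near vertical and square to the fingers, with the post rising between them. I'll push on, then rise.

Emit:
jog_arm:
  deltas:
    - [[9,0,-1,0,0.2,0,60],[9,0,-2,0,0.2,0,60],[9,0,-3,0,0,0,60],[9,0,-3,0,0,0,60]]

```text
clock: 9.5
eef_pos: [0.5793, -0.2232, 0.0552]
tool_rot: [0.985, -0.175, -0.003, 0.0]
ft_force: [-0.3, 0.9, 0.8]
grip_width: 0.0602
```

```bash
python3 plan.py 574 -222 55 -0.354
python3 - <<'E'
from h import *
for n in("scene","top"):
    c=camera(n); np.save(f"a_{n}.npy",c)
    for r in masks_of("short_stand",n):
        if r["conf"]>.3: print(n,r["at"],r["pixels"].sum(),cv2.boundingRect(r["pixels"].astype(np.uint8)))
E
```

```text
clock 9.5 p [ 579.3 -223.2   55.2] F [-0.3  0.9  0.8] w 0.060174984703554375
[-5.0, 1.0, 0.0] [0.1, 0.3, 0.2]
scene [257.0, 170.1] 1424 (232, 146, 50, 50)
scene [242.2, 120.2] 90 (237, 115, 46, 13)
top [389.7, 200.3] 817 (371, 168, 35, 50)
top [473.4, 253.0] 707 (460, 224, 26, 51)
```

Emit:
jog_arm:
  deltas:
    - [[-4,0,-20,0,0,0,60],[0,0,-40,0,0,0,60],[0,0,-45,0,0,0,60],[0,0,-45,0,0,0,60]]

```text
clock: 10.1
eef_pos: [0.5678, -0.2186, 0.1986]
tool_rot: [0.984, -0.175, -0.015, -0.002]
ft_force: [0.9, -0.3, 0.8]
grip_width: 0.06
```

```bash
cat > up.py <<'E'
import sys; from fit import *
t,L,x,y,yaw=sys.argv[1],*map(float,sys.argv[2:6]); M={}
for n in("scene","top"):
    camera(n); s=proj(n,(x,y,.02)); rs=[r for r in masks_of(t,n) if np.hypot(*(np.array(r["at"])-s))<35]
    if rs: M[n]=rs[0]["pixels"].astype(np.float32); print(n,rs[0]["at"],s.round(),rs[0]["pixels"].sum())
# upright: tilt -90deg
for tl,h in((-np.pi/2,0),(np.radians(-45),.045),(np.radians(-20),.06)):
    r=minimize(cost,[x,y,yaw],(M,L,tl,h),method="Nelder-Mead",options=dict(xatol=5e-4,fatol=1e-3)); print(np.degrees(tl),r.fun,r.x.round(3))
E
python3 up.py short_stand .125 .578 -.223 2.79;python3 plan.py 425 157 180 0.317
```

```text
scene [259.3, 170.7] [266. 168.] 1459
top [391.5, 201.4] [394. 202.] 1186
-90.0 0.49111270904541016 [ 0.603 -0.234  2.78 ]
-45.0 0.891615092754364 [ 0.614 -0.218  2.151]
-20.0 0.8135929107666016 [ 0.614 -0.214  1.347]
clock 10.3 p [ 569.7 -219.3  199.4] F [0.3 0.5 0.1] w 0.059672479181366256
[-29.0, -34.0, 3.0] [-0.0, 0.2, -4.3]
[-27.0, -36.0, 3.0] [-0.0, 0.2, -4.3]
[-24.0, -38.0, 3.0] [-0.0, 0.2, -4.3]
[-21.0, -39.0, 3.0] [-0.0, 0.2, -4.3]
[-18.0, -41.0, 2.0] [-0.0, 0.2, -4.3]
[-15.0, -42.0, 2.0] [-0.0, 0.2, -4.3]
[-12.0, -43.0, 2.0] [-0.0, 0.2, -4.3]
[-9.0, -44.0, 2.0] [-0.0, 0.2, -4.3]
[-6.0, -44.0, 2.0] [-0.0, 0.2, -4.3]
```

Upright fits best, although the arm hides part of the view. Next I go to the tall stand, passing above the jar.

Emit:
jog_arm:
  deltas:
    - [[-29,-34,0,0,0.2,-4.3,60],[-27,-36,0,0,0.2,-4.3,60],[-24,-38,0,0,0.2,-4.3,60],[-21,-39,0,0,0.2,-4.3,60],[-18,-41,0,0,0.2,-4.3,60]]

```text
clock: 10.8
eef_pos: [0.4815, -0.0084, 0.1895]
tool_rot: [1.0, 0.014, -0.013, -0.004]
ft_force: [0.9, 1.1, 1.5]
grip_width: 0.0598
```

Emit:
jog_arm:
  deltas:
    - [[-15,-42,0,0,0.2,-4.3,60],[-12,-43,0,0,0,-4.3,60],[-9,-44,0,0,0,-4.3,60],[-6,-44,0,0,0,-4.3,60],[0,0,0,0,0,0,60]]

```text
clock: 11.3
eef_pos: [0.4023, 0.1584, 0.1828]
tool_rot: [0.984, 0.177, -0.021, -0.009]
ft_force: [1.6, -0.2, 0.2]
grip_width: 0.0603
```

```bash
python3 plan.py 420 156 180 0.317; python3 up.py short_stand .125 .578 -.223 2.79
```

```text
clock 11.3 p [402.3 158.4 182.8] F [ 1.6 -0.2  0.2] w 0.060295593926113986
[16.0, 8.0, 2.0] [-1.3, 2.2, 2.3]
scene [258.4, 171.3] [266. 168.] 1503
top [398.1, 194.7] [394. 202.] 1803
-90.0 0.12036645412445068 [ 0.603 -0.233  2.781]
-45.0 0.639851450920105 [ 0.605 -0.226  2.746]
-20.0 0.7533570528030396 [ 0.617 -0.222  1.53 ]
```

The short stand is upright: the silhouette fit has about 94% overlap in each view. Now I descend behind the tall stand's edge.

Emit:
jog_arm:
  deltas:
    - [[15,8,20,-1.3,2.2,2.3,60],[0,0,35,0,0,0,60],[0,0,35,0,0,0,60],[0,0,30,0,0,0,60],[0,0,10,0,0,0,60]]

```text
clock: 12.0
eef_pos: [0.4313, 0.1366, 0.0499]
tool_rot: [0.989, 0.151, 0.005, -0.003]
ft_force: [-0.6, 0.0, -0.1]
grip_width: 0.06
```

```bash
python3 plan.py 424 157 50 0.317
```

```text
clock 12.0 p [431.3 136.6  49.9] F [-0.6  0.  -0.1] w 0.060020170735171886
[-1.0, -22.0, -0.0] [-0.3, -0.6, -0.8]
```

Emit:
jog_arm:
  deltas:
    - [[-2,-11,0,-0.3,-0.6,-0.8,60],[0,-11,0,0,0,0,60],[0,0,0,0,0,0,60]]

```text
clock: 12.3
eef_pos: [0.4249, 0.145, 0.0481]
tool_rot: [0.987, 0.161, -0.003, -0.003]
ft_force: [0.6, -0.6, -0.8]
grip_width: 0.0597
```

```bash
python3 plan.py 424 157 50 0.317
python3 - <<'E'
from h import *
im=camera("wrist"); c=camera("scene")[140:300,300:540]; 
cv2.imwrite("pics/w7.png",np.hstack([cv2.resize(im,(480,300)),cv2.resize(c,(320,300))])[:,:,::-1])
E
```

```text
clock 12.3 p [424.9 145.   48.1] F [ 0.6 -0.6 -0.8] w 0.059685931368248575
[3.0, -12.0, -2.0] [-0.4, 0.3, 0.4]
```

View pics/w7.png

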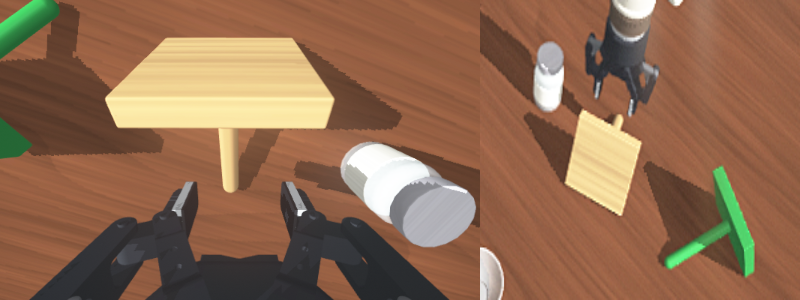

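The wrist view shows the foot ahead, with the post about 10 px left of centre. That agrees with the 12 mm offset, so I'll correct it and push.

Emit:
jog_arm:
  deltas:
    - [[3,-10,-1,-0.4,0.3,0.4,60],[0,-4,0,0,0,0,60],[0,0,0,0,0,0,60]]

```text
clock: 12.7
eef_pos: [0.429, 0.1505, 0.0516]
tool_rot: [0.986, 0.165, 0.002, -0.005]
ft_force: [0.6, 0.2, 0.4]
grip_width: 0.0599
```

Emit:
jog_arm:
  deltas:
    - [[8,0,2,0,-0.2,0,60],[8,0,2,0,-0.2,0,60],[8,0,2,0,-0.2,0,60]]

```text
clock: 13.0
eef_pos: [0.4531, 0.159, 0.0462]
tool_rot: [0.986, 0.165, -0.003, -0.004]
ft_force: [0.4, -0.8, 0.5]
grip_width: 0.06
```

```bash
python3 plan.py 449 165 48 0.317
```

```text
clock 13.0 p [453.1 159.   46.2] F [ 0.4 -0.8  0.5] w 0.060049835948755806
[-2.0, -7.0, -2.0] [-0.5, 0.2, 0.8]
```

Emit:
jog_arm:
  deltas:
    - [[0,-6,-1,-0.5,0,0.8,60],[6,-3,0,0,0,0,60],[8,0,0,0,-0.2,0,60],[8,0,0,0,-0.2,0,60]]

```text
clock: 13.4
eef_pos: [0.4757, 0.166, 0.0461]
tool_rot: [0.986, 0.165, -0.007, -0.003]
ft_force: [-0.4, 0.7, 0.0]
grip_width: 0.0599
```

```bash
python3 plan.py 572 204 55 0.317
```

```text
clock 13.4 p [475.7 166.   46.1] F [-0.4  0.7  0. ] w 0.059931985305723454
[34.0, -2.0, -3.0] [-0.1, 0.3, 0.3]
[34.0, -2.0, -3.0] [-0.1, 0.3, 0.3]
[34.0, -2.0, -3.0] [-0.1, 0.3, 0.3]
```

Emit:
jog_arm:
  deltas:
    - [[8,-2,0,0,0,0.3,60],[8,-2,0,0,0,0,60],[8,-1,0,0,0,0,60]]

```text
clock: 13.7
eef_pos: [0.5006, 0.176, 0.0458]
tool_rot: [0.986, 0.165, -0.007, -0.004]
ft_force: [-0.1, -0.6, 0.7]
grip_width: 0.06
```

Emit:
jog_arm:
  deltas:
    - [[8,-1,0,0,0,0,60],[8,-1,0,0,0,0,60],[8,0,0,0,0,0,60]]

```text
clock: 14.0
eef_pos: [0.525, 0.1856, 0.0454]
tool_rot: [0.986, 0.166, -0.008, -0.005]
ft_force: [0.5, -0.8, 0.6]
grip_width: 0.0597
```

```bash
python3 plan.py 572 204 55 0.317
python3 - <<'E'
from h import *
im=camera("wrist"); c=camera("scene")[140:300,300:540]; 
cv2.imwrite("pics/w8.png",np.hstack([cv2.resize(im,(480,300)),cv2.resize(c,(320,300))])[:,:,::-1])
E
```

```text
clock 14.0 p [525.  185.6  45.4] F [ 0.5 -0.8  0.6] w 0.059709685789213485
[25.0, -1.0, -5.0] [-0.3, 0.4, 0.4]
[25.0, -1.0, -5.0] [-0.3, 0.4, 0.4]
```

View pics/w8.png

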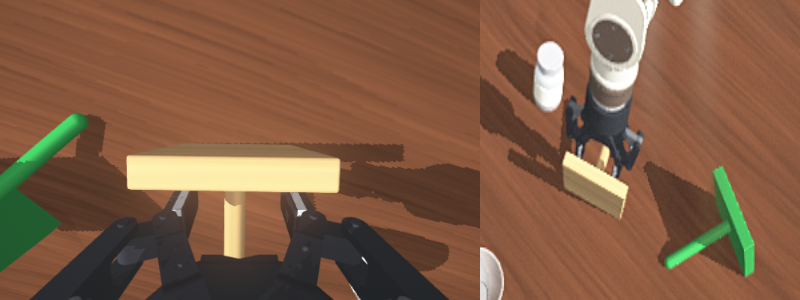

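The tall foot is nearly vertical and square, with the post centred between the fingers. I'll carry on and rise slightly at the end.

Emit:
jog_arm:
  deltas:
    - [[9,0,0,0,0.2,0,60],[9,0,-1,0,0.2,0,60],[9,0,-1,0,0.1,0,60],[9,0,-3,0,0,0,60],[9,0,-3,0,0,0,60]]

```text
clock: 14.6
eef_pos: [0.5709, 0.2014, 0.0536]
tool_rot: [0.986, 0.166, -0.002, -0.006]
ft_force: [0.3, -0.6, 0.2]
grip_width: 0.0599
```

```bash
python3 plan.py 572 204 55 0.317; python3 up.py tall_stand .15 .59 .21 3.459
```

```text
clock 14.6 p [570.9 201.4  53.6] F [ 0.3 -0.6  0.2] w 0.05986170057216903
[2.0, -2.0, -1.0] [-0.7, 0.1, 0.9]
scene [374.1, 267.0] [376. 264.] 2102
top [248.6, 205.2] [241. 195.] 872
-90.0 0.6081551909446716 [0.589 0.21  3.453]
-45.0 1.1922671794891357 [0.592 0.208 3.448]
-20.0 1.4225356578826904 [0.597 0.208 3.781]
```

Upright fits best. I'll lift straight up past the post and then swing back.

Emit:
jog_arm:
  deltas:
    - [[-5,0,-20,0,0,0,60],[0,0,-40,0,0,0,60],[0,0,-45,0,0,0,60],[0,0,-45,0,0,0,60],[-20,0,-20,0,0,0,60]]

```text
clock: 15.3
eef_pos: [0.5418, 0.1892, 0.221]
tool_rot: [0.986, 0.165, -0.012, -0.004]
ft_force: [0.9, 0.2, 0.1]
grip_width: 0.0601
```

Emit:
jog_arm:
  deltas:
    - [[-45,0,0,0,0,0,60],[-45,0,0,0,0,0,60],[-45,0,0,0,0,0,60],[-45,0,0,0,0,0,60],[0,0,0,0,0,0,60]]

```text
clock: 15.8
eef_pos: [0.3628, 0.1273, 0.226]
tool_rot: [0.986, 0.165, -0.01, -0.004]
ft_force: [1.3, 0.3, 0.7]
grip_width: 0.0599
```

```bash
python3 plan.py 400 140 200 0.317 | head -1; python3 up.py tall_stand .15 .59 .21 3.459;python3 up.py short_stand .125 .603 -.233 2.79
python3 - <<'E'
from h import *
c=camera("scene")
cv2.imwrite("pics/end.png",c[60:360,120:520,::-1].repeat(2,0).repeat(2,1))
camera("top")
for t,z in(("jar",.1),("glass_bowl",.03),("measuring_cup",.03)):
    r=masks_of(t,"top")
    if r: print(t,atz("top",r[0]["at"],z).round(3))
E
```

```text
clock 15.8 p [362.8 127.3 226. ] F [1.3 0.3 0.7] w 0.05991469621819828
scene [374.2, 265.8] [376. 264.] 2215
top [238.8, 195.5] [241. 195.] 1858
-90.0 0.08610129356384277 [0.588 0.211 3.453]
-45.0 0.7553691267967224 [0.592 0.209 3.416]
-20.0 1.0572153329849243 [0.603 0.217 3.644]
scene [258.8, 169.6] [257. 171.] 1512
top [397.2, 196.7] [398. 193.] 1815
-90.0 0.11819732189178467 [ 0.602 -0.235  2.794]
-45.0 0.6355828642845154 [ 0.606 -0.226  2.734]
-20.0 0.736527144908905 [ 0.617 -0.222  1.557]
jar [0.463 0.001 0.1  ]
glass_bowl [0.787 0.128 0.03 ]
measuring_cup [ 0.787 -0.196  0.03 ]
```

View pics/end.png

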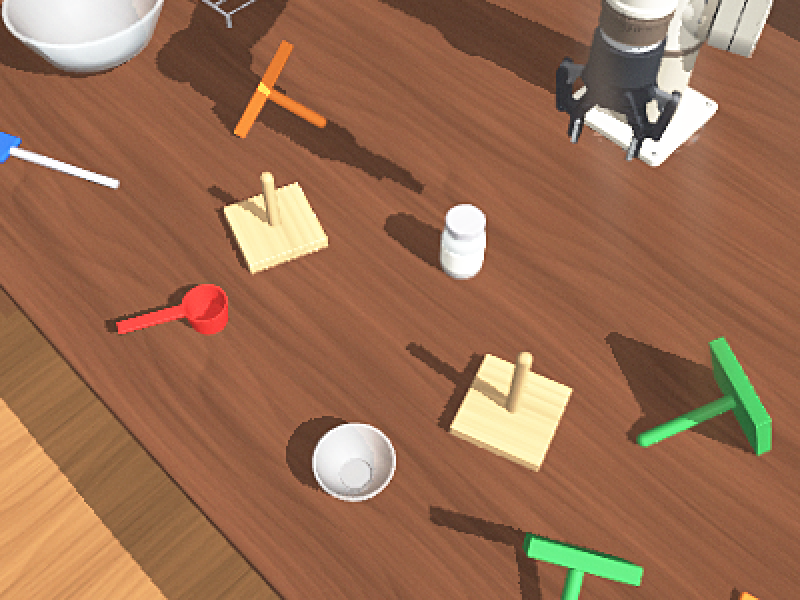

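Both stands are upright, everything else is in place and the arm is clear.

```bash
python3 -c "from workcell import job_done; print(job_done())"
```

```text
the job is handed in; nothing more can be done
None
```

Both stands are upright on their feet, and I handed the job in at about 16 s of the 51 s limit. I tipped each one by pushing its upper foot edge with the fingers open 60 mm around the post, without gripping or lifting.

**Last checks:** An upright stand matches both camera views with about 94–96% overlap. The tall stand is at (0.588, 0.211) and the short one at (0.602, -0.235). The jar, bowl and measuring cup read within 3, 3 and 8 mm of where they started, which is about the measuring noise. The arm is clear and touches nothing.

**What went wrong on the way:** My first two pushes on the short stand went over the foot edge without moving it, because the fingertips sit about 40 mm higher than the reported tool point suggested. After lowering the tool, the third try worked, with a brief 16 N upward force on the wrist. The short stand ended about 20 mm farther out than a pure turn about its heel would leave it, so it seems to have slid a little.

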